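# Refit the filter plate of the fume inlet

### The job

Put the slotted filter plate back into the fume extractor's inlet box on the bench: take it by its black grip, tilt it, hook its far edge under the lip at the far end of the box, then lower the near edge until the plate lies flat on its seat inside the walls, and let go. Leave the plain blanking plate, which has no slots, lying where it is.

Things in the scene. Friction and masses are not known exactly. Their poses are not given: they have to be found in the camera images.
- filter_plate_grip (a point): Loose aluminium filter plate 160 (x) x 100 (y) x 6 mm with dark slots across it, 0.25 kg. On its middle stands a black grip bar 14 (x) x 60 (y) x 40 mm tall; pinch it across x. Point: centre of the bar, 26 mm above the plate's underside. x: plate's length, y: along the bar, z: up out of the plate. Symmetrical: either short edge may go under the lip.
- blank_plate_grip (a point): Blanking plate: same size, material, grip and reference point as the filter plate, but without slots. Not wanted; stays where it lies.
- inlet_seat (a point): Grey inlet box, fixed, 182 x 124 mm outside. Point: centre of the flat seat the plate lies on, 30 mm above the bench. x: to the far end with the lip, y: left, z: up. The well is 170 (x) x 112 (y) mm inside: the plate has 5 mm to spare at each end, 6 mm at each side. Near and side walls are 6 mm thick and rise 14 mm above the seat.
- inlet_lip_edge (a point): Middle of the free edge of the box's lip, at its underside: 65 mm along x and 16 mm above the seat's centre (same axes). The lip reaches from here 20 mm on in x to the far wall, over the seat, and is 4 mm thick. A plate tilted by roughly 8 to 25 degrees, lip-side edge low, goes in under it.

How it is judged:
By the outcome, as a careful person would: the job done as asked, in the order asked, and still so for the second after the job is handed in, with the robot touching nothing.
It also fails if it takes over 42 s, if anything falls off the work surface, if the arm or the gripper's body presses on something with over 40 N, if the wrist force passes 120 N, or if a joint passes its speed limit or range.

### The arm

A 6-joint arm with a two-finger parallel gripper is mounted at the origin on a cart in front of the work surface, level with it; the furniture and walls round the work are solid. World frame = base frame: x ahead of the robot, y to its left, z up, the work surface at z = 0. Lengths are in mm, angles in rad, forces in N, time in s.
With the tool pointing down it reaches from about 350 to 725 mm from the base axis. Payload 6 kg.
Tool frame: the origin (TCP) lies between the finger pads; the fingertips stand 25 mm ahead of it and the grasp point (between the pads) lies 6 mm ahead of it; z points along the fingers, x is the direction in which the jaws open and shut, and the axes are right-handed (so a half turn about z gives the same grasp; the last joint's range is limited). The gripper opens to 85 mm and grips with 20 to 120 N. Pads are 22 mm wide; open, the fingers measure 114 mm over their backs; the gripper's body (76 mm by 85 mm) begins 54 mm behind the grasp point. The pads swing forward as they close: fully open they stand 13 mm farther back than shut.
Start: joints at [1.597, 0.04, 0.085, 0, -1.615, -0.334], TCP at [181.751, 571.789, 256.261] pointing down, gripper open.
Joint ranges: [-2.56, 2.56], [-1.29, 2.01], [-1.08, 1.49], [-3.29, 1.98], [-2.81, -0.18], [-2.99, 2.99]. Speed limits (rad/s): [2.57, 2.57, 3.01, 3.14, 3.14, 3.14].

### API

Orientations are given as a unit quaternion [x, y, z, w].
In Python, from plant import ctrl gives the robot as it stands. The module is installed in compiled form; this text tells all that it offers.
- The arm moves only by the tool jog_arm, never from a script. Its argument "steps" is a list of rows, each a list of 7 numbers: the shift along the tool's x, y, z normalised to -1 to 1, where 1 is 0.1 m, then the turn, a rotation vector about the tool's x, y, z normalised to -1 to 1, where 1 is 180 degrees, then the gripper's target within -1 to 1 (fully open at 1, half-way at 0, shut at -1). A call has exactly 10 rows; each row is the pose to reach, as a shift and turn from the pose commanded when the call began, along the tool's axes at that moment, turning the shorter way round; what a row does not reach only later rows make up. A row lasts 1/10 s, in which the tool goes at most 50 mm and 8.59 degrees, less where a joint would pass 70% of its speed; a pose out of reach is approached as far as the arm can. A call with a number of a shift or a turn outside -1 to 1 is refused whole. A call with a gripper value outside its range is refused whole. The fingers move at their own pace and stop on an object; the grip force is fixed at half the most. Time passes only in rows, so rows that repeat a pose let the fingers close, or fill a call up. It gives the time, the measured TCP pose, the force and the opening at its end, in the units of the state.
- ctrl.observe(): the state, without advancing time (a new reading comes with each control period).
- ctrl.get_image(name): name is "side" or "top"; returns a dict with "color" (400x640x3 uint8, red, green, blue), "camera_matrix" (3x3 intrinsics, pixels), "R" (3x3) and "t" (3): a world point X has camera coordinates R X + t. Camera axes: x right, y down, z forward; pixel columns grow to the right and rows downward; lengths in mm; the calibration is good to about 2 mm. A picture is of the moment at which its call begins. There is no depth.
- ctrl.job_done(): hands the job in, once; it reports no verdict.
The state is a dict: "time_s": time; "qpos": joint angles; "joint_vel": joint speeds; "tau": joint torques, N m; "position": TCP position; "tool_rot": TCP orientation; "wrist_force": force on the tool from outside, world axes, zero at the start; "torque": the same for the moment, N m; "gripper_width": finger opening in mm.
Only numpy, scipy, OpenCV 4.12 (cv2) and the standard library are available. Lean on these libraries where they do the work, as an engineer would, in place of code of your own. Each camera call takes 0.05 s, during which the arm holds its last target. There are 200 camera calls.

## Working session

There is one attempt and no reset: what is moved stays moved. The work goes in short steps, Python scripts to look and compute and a tool call to move; the robot and the scene stay as the last step left them, time stands still between calls to the robot, and variables do not carry over. Pictures are saved under pics/ and viewed, about 8 in all and at most 12, crops included, and the job is handed in when it is done.

Besides the shell and the picture viewer there is one more tool, called after ">>>" as name(argument=value, ...), one argument or row to a line, values as JSON. jog_arm: Moves the arm, as the interface text tells. Scaled input: -1 to 1 covers 0.1 m each way for a shift and 180 degrees each way for a turn. Its arguments: {"type":"object","properties":{"steps":{"type":"array","items":{"type":"array","items":{"type":"number","minimum":-1,"maximum":1}}}},"required":["steps"]}

```bash
mkdir -p pics
python3 - <<'E'
from plant import ctrl
import cv2,numpy as np
for n in("side","top"):
    d=ctrl.get_image(n); cv2.imwrite(f"pics/{n}0.png",d["color"][:,:,::-1])
    np.savez(f"{n}.npz",K=d["camera_matrix"],R=d["R"],t=d["t"])
    print(n,d["camera_matrix"].tolist(),(-d["R"].T@d["t"]).round(),d["R"].round(3).tolist())
s=ctrl.observe();print(s["position"],s["tool_rot"],s["gripper_width"],s["time_s"])
E
```

```text
side [[454.7915320726842, 0.0, 320.0298406536638], [0.0, 454.7915320726842, 199.7851837505343], [0.0, 0.0, 1.0]] [ 655. -848. 1035.] [[0.989, 0.148, 0.012], [0.117, -0.727, -0.677], [-0.092, 0.671, -0.736]]
top [[414.879478796261, 0.0, 319.03816868322934], [0.0, 414.879478796261, 195.42726334407314], [0.0, 0.0, 1.0]] [ 351.   17. 1076.] [[0.011, -1.0, 0.015], [-0.982, -0.014, -0.189], [0.189, -0.012, -0.982]]
[181.59890977 571.59952129 255.38946435] [-5.90383614e-01  8.07122415e-01 -4.94921977e-04 -5.92197503e-04] 85.38938802411079 0.1
```

View pics/top0.png

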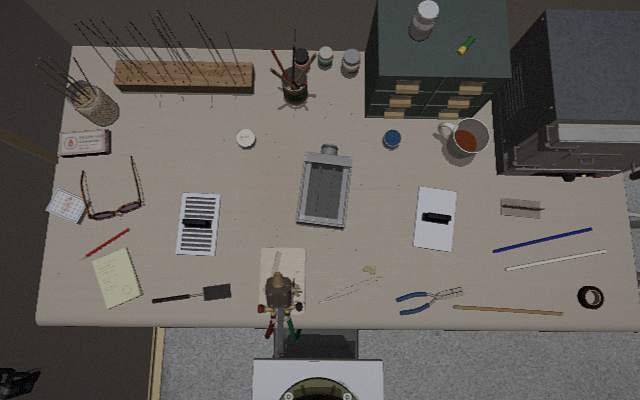

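View pics/side0.png

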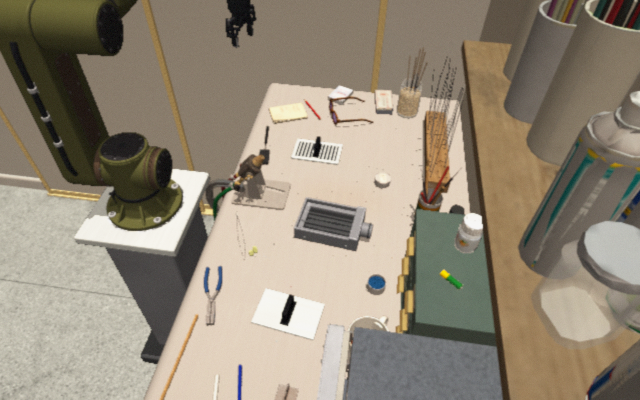

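Top view: the slotted plate is at about (199,224) with its bar at (197,224). The box is at about (325,190), lip end at the top. The blank is at about (436,218). Next, enlarged crops.

Run:
```python
import cv2,numpy as np
t=cv2.imread("pics/top0.png");s=cv2.imread("pics/side0.png")
def c(im,x,y,w,h,k):return cv2.resize(im[y:y+h,x:x+w],None,fx=k,fy=k,interpolation=cv2.INTER_CUBIC)
a=np.hstack([c(t,165,180,65,85,6),c(t,290,145,65,85,6)])   # 390x510 each
b=np.hstack([c(s,285,125,65,50,5),c(s,285,185,95,70,5)][1:]+[cv2.copyMakeBorder(c(s,285,125,65,50,5),0,100,0,0,cv2.BORDER_CONSTANT)])
cv2.imwrite("pics/tc.png",np.clip(a*1.4,0,255).astype(np.uint8));cv2.imwrite("pics/sc.png",b)
```

```text
(no output)
```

View pics/tc.png

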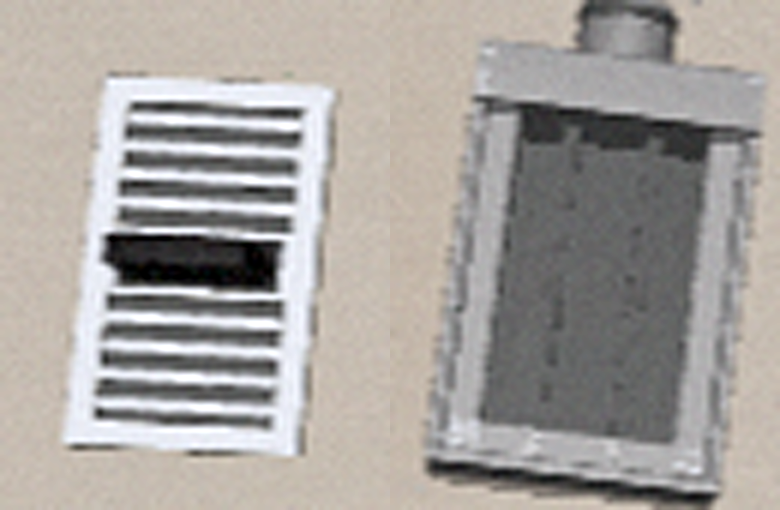

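View pics/sc.png

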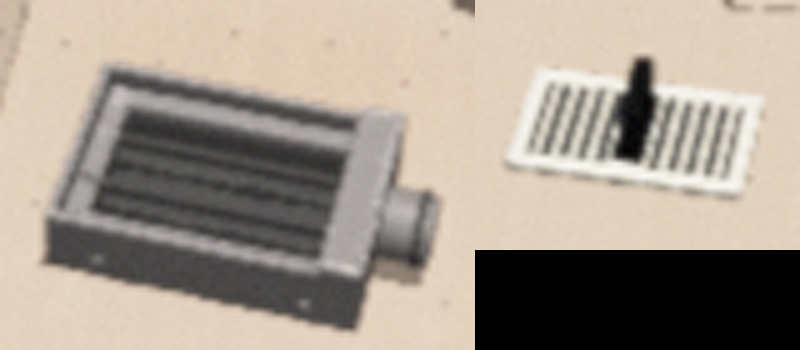

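Crops: plate corners, lip corners and near-wall corners are readable. Fitting planar poses with both cameras.

```bash
cat > h.py <<'E'
import numpy as np
from scipy.optimize import least_squares
C={n:np.load(f"{n}.npz") for n in("side","top")}
def proj(n,X):
    c=C[n];p=(np.atleast_2d(X)@c["R"].T+c["t"])@c["K"].T
    return p[:,:2]/p[:,2:]
def fit(obs,x0):
    # obs: cam,model xyz (z world),pixel ; returns x,y,yaw
    def r(p):
        c,s=np.cos(p[2]),np.sin(p[2])
        return np.concatenate([(proj(n,[p[0]+c*m[0]-s*m[1],p[1]+s*m[0]+c*m[1],m[2]])[0]-u) for n,m,u in obs])
    q=least_squares(r,x0,loss="soft_l1");return q.x,r(q.x).reshape(-1,2)
E
python3 - <<'E'
from h import *
cr=lambda p,o,k:((np.array(p)+.5)/k-.5+o)
T1=lambda x,y:cr((x,y),(165,180),6);T2=lambda x,y:cr((x-390,y),(290,145),6)
S1=lambda x,y:cr((x,y),(285,185),5);S2=lambda x,y:cr((x-475,y),(285,125),5)
pl=[("top",(80,50,6),T1(107,76)),("top",(80,-50,6),T1(334,88)),("top",(-80,-50,6),T1(300,453)),("top",(-80,50,6),T1(65,443)),
("side",(-80,50,6),S2(538,68)),("side",(80,50,6),S2(763,98)),("side",(80,-50,6),S2(740,188)),("side",(-80,-50,6),S2(507,160))]
bx=[("top",(91,62,50),T2(483,42)),("top",(91,-62,50),T2(763,72)),("top",(65,-62,50),T2(757,133)),("top",(65,62,50),T2(473,98)),
("top",(-91,62,44),T2(428,458)),("top",(-91,-62,44),T2(717,488)),
("side",(65,62,50),S1(362,112)),("side",(91,62,50),S1(405,118)),("side",(91,-62,50),S1(362,272)),("side",(65,-62,50),S1(325,263)),
("side",(-91,62,44),S1(107,66)),("side",(-91,-62,44),S1(48,213))]
for o,x0 in((pl,(400,300,0)),(bx,(500,0,0))):
    for sel in(("top","side"),("top",),("side",)):
        x,r=fit([a for a in o if a[0] in sel],x0);print(sel,x.round(3));
        if len(sel)==2:print(r.round(1).tolist())
E
```

```text
('top', 'side') [ 4.80042e+02  3.14855e+02 -3.50000e-02]
[[-0.4, -0.7], [0.0, -0.9], [-0.1, -0.1], [-0.2, -0.3], [-0.6, -0.1], [-0.5, -0.3], [-0.5, 1.0], [-0.9, 0.3]]
('top',) [ 4.78812e+02  3.14400e+02 -3.60000e-02]
('side',) [ 4.82010e+02  3.16376e+02 -3.20000e-02]
('top', 'side') [ 5.68963e+02 -9.13500e+00 -1.06000e-01]
[[-0.7, -1.5], [0.6, -0.8], [0.6, -1.2], [-0.3, -1.1], [-0.5, -0.7], [0.6, 0.2], [-0.5, -1.8], [-0.3, -1.3], [-0.3, 0.7], [-2.2, 0.5], [-1.0, -1.5], [-1.3, 0.3]]
('top',) [566.679  -9.003   6.178]
('side',) [ 5.71644e+02 -1.00180e+01 -1.05000e-01]
```

```bash
cat > m.py <<'E'
import json,sys,numpy as np
from scipy.spatial.transform import Rotation as R
# commanded pose is kept in cmd.json; did(v) applies a sent row, go(p,yaw,tilt) gives the row (first 6)
def load():
    d=json.load(open("cmd.json"));return np.array(d["p"]),R.from_quat(d["q"])
def save(p,r): json.dump({"p":list(p),"q":list(r.as_quat())},open("cmd.json","w"))
def did(v):
    p,r=load();v=np.array(v[:6],float);save(p+r.apply(v[:3]*100),r*R.from_rotvec(v[3:]*np.pi))
def tool(yaw,tilt=0): # plate frame yaw; far edge down by tilt (deg)
    return R.from_euler("z",yaw)*R.from_euler("y",tilt,degrees=True)*R.from_matrix([[-1,0,0],[0,1,0],[0,0,-1]])
def go(p,yaw,tilt=0):
    q,r=load();return np.r_[r.inv().apply(np.array(p)-q)/100,(r.inv()*tool(yaw,tilt)).as_rotvec()/np.pi].round(4)
def state():
    from plant import ctrl
    s=ctrl.observe();p,r=load()
    print("t",round(s["time_s"],2),"meas",s["position"].round(1),"cmd",p.round(1),"rotdiff deg",np.degrees((r.inv()*R.from_quat(s["tool_rot"])).as_rotvec()).round(2),"F",np.round(s["wrist_force"],1),"T",np.round(s["torque"],2),"w",round(float(s["gripper_width"]),1),"q",np.round(s["qpos"],2))
E
python3 -c "
from m import *
save([181.751,571.789,256.261],R.from_quat([-5.90383614e-01,8.07122415e-01,0,0]));state()
print(go([480,315,256],-.035))"
```

```text
t 0.1 meas [181.6 571.6 255.4] cmd [181.8 571.8 256.3] rotdiff deg [ 0.01  0.09 -0.  ] F [-0.1 -0.5 -0.7] T [ 0.04 -0.01  0.01] w 85.4 q [ 1.6   0.04  0.08 -0.   -1.62 -0.33]
[ 1.5439e+00 -3.6202e+00  2.6000e-03  0.0000e+00  0.0000e+00  4.1320e-01]
```

>>> jog_arm(
  steps=[
    [0.43,-1,0,0,0,0.4132,1],
    [0.43,-1,0,0,0,0.4132,1],
    [0.43,-1,0,0,0,0.4132,1],
    [0.43,-1,0,0,0,0.4132,1],
    [0.43,-1,0,0,0,0.4132,1],
    [0.43,-1,0,0,0,0.4132,1],
    [0.43,-1,0,0,0,0.4132,1],
    [0.43,-1,0,0,0,0.4132,1],
    [0.43,-1,0,0,0,0.4132,1],
    [0.43,-1,0,0,0,0.4132,1],
  ],
)

```text
time_s: 1.1
position: [263.9, 500.4, 255.8]
tool_rot: [0.018, 1.0, -0.0, -0.0]
wrist_force: [-0.3, 0.6, -1.0]
gripper_width: 85.3
```

```bash
python3 -c "
from m import *
did([0.43,-1,0,0,0,0.4132]);state()
print(go([480,315,130],-.035))"
```

```text
t 1.1 meas [263.9 500.4 255.8] cmd [264.  500.5 256.3] rotdiff deg [0.05 0.02 0.05] F [-0.3  0.6 -1. ] T [ 0.01 -0.03  0.02] w 85.3 q [ 1.44 -0.05 -0.01 -0.   -1.62 -1.48]
[-2.2234 -1.7784  1.2626  0.      0.     -0.    ]
```

>>> jog_arm(
  steps=[
    [-1,-0.9,0.3,0,0,0,1],
    [-1,-0.9,0.3,0,0,0,1],
    [-1,-0.9,0.3,0,0,0,1],
    [-1,-0.9,0.3,0,0,0,1],
    [-1,-0.9,0.3,0,0,0,1],
    [-1,-0.9,0.3,0,0,0,1],
    [-1,-0.9,0.3,0,0,0,1],
    [-1,-0.9,0.3,0,0,0,1],
    [-1,-0.9,0.3,0,0,0,1],
    [-1,-0.9,0.3,0,0,0,1],
  ],
)

```text
time_s: 2.1
position: [360.5, 407.4, 226.3]
tool_rot: [0.017, 1.0, -0.0, 0.0]
wrist_force: [0.7, 0.4, 0.2]
gripper_width: 85.1
```

>>> jog_arm(
  steps=[
    [-1,-0.8784,0.4,0,0,0,1],
    [-1,-0.8784,0.4,0,0,0,1],
    [-1,-0.8784,0.4,0,0,0,1],
    [-1,-0.8784,0.4,0,0,0,1],
    [-1,-0.8784,0.4,0,0,0,1],
    [-1,-0.8784,0.4,0,0,0,1],
    [-1,-0.8784,0.4,0,0,0,1],
    [-1,-0.8784,0.4,0,0,0,1],
    [-1,-0.8784,0.4,0,0,0,1],
    [-1,-0.8784,0.4,0,0,0,1],
  ],
)

```text
time_s: 3.1
position: [457.4, 316.1, 186.4]
tool_rot: [0.017, 1.0, 0.0, 0.0]
wrist_force: [-0.2, 0.7, -1.0]
gripper_width: 85.5
```

>>> jog_arm(
  steps=[
    [-0.2234,0,0.5626,0,0,0,0.2],
    [-0.2234,0,0.5626,0,0,0,0.2],
    [-0.2234,0,0.5626,0,0,0,0.2],
    [-0.2234,0,0.5626,0,0,0,0.2],
    [-0.2234,0,0.5626,0,0,0,0.2],
    [-0.2234,0,0.5626,0,0,0,0.2],
    [-0.2234,0,0.5626,0,0,0,0.2],
    [-0.2234,0,0.5626,0,0,0,0.2],
    [-0.2234,0,0.5626,0,0,0,0.2],
    [-0.2234,0,0.5626,0,0,0,0.2],
  ],
)

```text
time_s: 4.1
position: [480.0, 315.0, 130.1]
tool_rot: [0.018, 1.0, -0.0, 0.0]
wrist_force: [0.9, 0.8, 0.5]
gripper_width: 51.4
```

Run:
```python
from m import *
did([-1,-.9,.3,0,0,0]);did([-1,-.8784,.4,0,0,0]);did([-.2234,0,.5626,0,0,0]);state()
from plant import ctrl;import cv2
d=ctrl.get_image("side")["color"][:,:,::-1][75:185,250:400]
e=ctrl.get_image("top")["color"][:,:,::-1][165:275,140:260]
c=lambda a:cv2.resize(a,None,fx=2.8,fy=2.8,interpolation=cv2.INTER_CUBIC)
cv2.imwrite("pics/g1.png",np.hstack([c(d),c(e)]))
```

```text
t 4.1 meas [480.  315.  130.1] cmd [480. 315. 130.] rotdiff deg [ 0. -0.  0.] F [0.9 0.8 0.5] T [ 0.03  0.05 -0.02] w 51.4 q [ 0.93 -0.01 -0.19  0.   -1.38 -0.97]
```

View pics/g1.png

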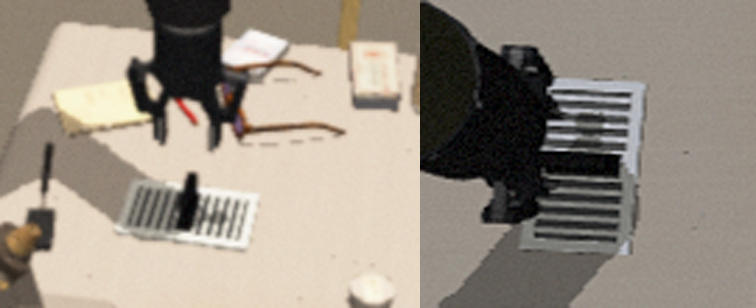

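The fingers straddle the bar evenly (side crop: finger mid at about column 188, bar at 190). Descend and grip.

>>> jog_arm(
  steps=[
    [0,0,0.3,0,0,0,0.2],
    [0,0,0.6,0,0,0,0.2],
    [0,0,0.8,0,0,0,0.2],
    [0,0,0.93,0,0,0,0.2],
    [0,0,0.93,0,0,0,0.2],
    [0,0,0.93,0,0,0,0],
    [0,0,0.93,0,0,0,-1],
    [0,0,0.93,0,0,0,-1],
    [0,0,0.93,0,0,0,-1],
    [0,0,0.93,0,0,0,-1],
  ],
)

```text
time_s: 5.2
position: [480.7, 315.6, 38.6]
tool_rot: [0.017, 1.0, 0.001, 0.001]
wrist_force: [-0.5, 0.2, 5.7]
gripper_width: 13.2
```

```bash
python3 -c "
from m import *
did([0,0,.93,0,0,0]);state()"
```

```text
t 5.2 meas [480.7 315.6  38.6] cmd [480. 315.  37.] rotdiff deg [-0.09 -0.11 -0.01] F [-0.5  0.2  5.7] T [ 0.16  0.31 -0.04] w 13.2 q [ 0.93  0.06 -0.3   0.   -1.21 -0.97]
```

Gripped (13.2 mm opening). Lift, then compute the way over to the box.

>>> jog_arm(
  steps=[
    [0,0,-0.1,0,0,0,-1],
    [0,0,-0.3,0,0,0,-1],
    [0,0,-0.6,0,0,0,-1],
    [0,0,-1,0,0,0,-1],
    [0,-0.3,-1,0,0,0,-1],
    [0,-0.6,-1,0,0,0,-1],
    [0,-0.8,-1,0,0,0,-1],
    [0,-0.9,-1,0,0,0,-1],
    [0,-1,-1,0,0,0,-1],
    [0,-1,-1,0,0,0,-1],
  ],
)

```text
time_s: 6.2
position: [476.5, 214.3, 136.9]
tool_rot: [0.018, 1.0, -0.0, -0.0]
wrist_force: [0.4, 0.3, -1.9]
gripper_width: 13.2
```

```bash
cat >> m.py <<'E'
BOX=[569.5,-9.1,-0.105]; H=38.6
def plate(xP,zP,tilt,dy=0): # row for far lower edge at (xP,zP) in box frame
    c,s=np.cos(np.radians(tilt)),np.sin(np.radians(tilt))
    l=np.array([xP-80*c+H*s,dy,0]); w=R.from_euler("z",BOX[2]).apply(l)+[BOX[0],BOX[1],30+zP+80*s+H*c]
    return go(w,BOX[2],tilt)
E
python3 -c "
from m import *
did([0,-1,-1,0,0,0]);state();print(plate(50,60,16))"
```

```text
t 6.2 meas [476.5 214.3 136.9] cmd [476.5 215.1 137. ] rotdiff deg [0.02 0.02 0.05] F [ 0.4  0.3 -1.9] T [ 0.08  0.01 -0.02] w 13.2 q [ 0.81 -0.15 -0.31  0.   -1.41 -0.84]
[-0.8457 -2.1963 -0.1215 -0.0031  0.0889  0.0221]
```

>>> jog_arm(
  steps=[
    [-0.1,-0.25,-0.03,0,0,0,-1],
    [-0.2,-0.5,-0.05,0,0,0,-1],
    [-0.3,-0.75,-0.08,0,0,0,-1],
    [-0.4,-1,-0.1,0,0,0,-1],
    [-0.4,-1,-0.1,0,0,0,-1],
    [-0.4,-1,-0.1,0,0,0,-1],
    [-0.4,-1,-0.1,0,0,0,-1],
    [-0.4,-1,-0.1,0,0,0,-1],
    [-0.4,-1,-0.1,0,0,0,-1],
    [-0.4,-1,-0.1,0,0,0,-1],
  ],
)

```text
time_s: 7.2
position: [512.8, 114.1, 147.0]
tool_rot: [0.017, 1.0, -0.0, -0.0]
wrist_force: [0.8, 0.8, -1.5]
gripper_width: 12.9
```

>>> jog_arm(
  steps=[
    [-0.1,-0.25,0,0,0,0,-1],
    [-0.2,-0.5,0,0,0,0,-1],
    [-0.3,-0.75,0,0,0,0,-1],
    [-0.4457,-1,-0.0215,0,0,0,-1],
    [-0.4457,-1,-0.0215,0,0,0,-1],
    [-0.4457,-1,-0.0215,0,0,0,-1],
    [-0.4457,-1,-0.0215,0,0,0,-1],
    [-0.4457,-1,-0.0215,0,0,0,-1],
    [-0.4457,-1,-0.0215,0,0,0,-1],
    [-0.4457,-1,-0.0215,0,0,0,-1],
  ],
)

```text
time_s: 8.2
position: [553.9, 12.7, 149.3]
tool_rot: [0.017, 1.0, -0.0, 0.0]
wrist_force: [-0.4, -1.1, -2.1]
gripper_width: 13.1
```

>>> jog_arm(
  steps=[
    [0,-0.05,0,-0.0008,0.022,0.0055,-1],
    [0,-0.1,0,-0.0016,0.045,0.011,-1],
    [0,-0.15,0,-0.0024,0.067,0.0165,-1],
    [0,-0.1963,0,-0.0031,0.0889,0.0221,-1],
    [0,-0.1963,0,-0.0031,0.0889,0.0221,-1],
    [0,-0.1963,0,-0.0031,0.0889,0.0221,-1],
    [0,-0.1963,0,-0.0031,0.0889,0.0221,-1],
    [0,-0.1963,0,-0.0031,0.0889,0.0221,-1],
    [0,-0.1963,0,-0.0031,0.0889,0.0221,-1],
    [0,-0.1963,0,-0.0031,0.0889,0.0221,-1],
  ],
)

```text
time_s: 9.2
position: [553.2, -7.3, 149.6]
tool_rot: [0.052, 0.989, 0.007, -0.139]
wrist_force: [0.8, -0.2, -1.5]
gripper_width: 12.9
```

Run:
```python
from m import *
did([-.4,-1,-.1,0,0,0]);did([-.4457,-1,-.0215,0,0,0]);did([0,-.1963,0,-.0031,.0889,.0221]);state()
from plant import ctrl;import cv2
d=ctrl.get_image("side")["color"][:,:,::-1][150:260,270:400]
e=ctrl.get_image("top")["color"][:,:,::-1][130:240,265:385]
c=lambda a:cv2.resize(a,None,fx=3.2,fy=3.2,interpolation=cv2.INTER_CUBIC)
cv2.imwrite("pics/g2.png",np.clip(np.hstack([c(d),c(e)])*1.3,0,255))
# predicted px of plate corners
from h import proj
cs=np.array([[80,50,6-H],[80,-50,6-H],[-80,-50,6-H],[-80,50,6-H]])
p,r=load();F=r*tool(0).inv();X=p+F.apply(cs)
X2=p+F.apply(cs)
print("side",((proj("side",X)-[270,150])*3.2).round().tolist());print("top",((proj("top",X)-[265,130])*3.2).round().tolist())
for z in (20,):
  B=np.array([[65,62,50],[65,-62,50],[91,-62,50],[91,62,50],[-91,62,44],[-91,-62,44]])*1.;w=R.from_euler("z",BOX[2]).apply(B)+[BOX[0],BOX[1],0]
  print("boxside",((proj("side",w)-[270,150])*3.2).round().tolist());print("boxtop",((proj("top",w)-[265,130])*3.2).round().tolist())
```

```text
t 9.2 meas [553.2  -7.3 149.6] cmd [553.3  -7.4 149.2] rotdiff deg [-0.   -0.06 -0.02] F [ 0.8 -0.2 -1.5] T [-0.11 -0.97  0.01] w 12.9 q [ 0.28  0.17  0.04 -0.11 -1.7  -0.39]
side [[263.0, 149.0], [239.0, 233.0], [62.0, 162.0], [95.0, 81.0]]
top [[134.0, 97.0], [264.0, 112.0], [247.0, 305.0], [107.0, 288.0]]
boxside [[277.0, 176.0], [249.0, 281.0], [278.0, 287.0], [305.0, 182.0], [112.0, 148.0], [74.0, 248.0]]
boxtop [[122.0, 95.0], [276.0, 113.0], [279.0, 82.0], [126.0, 64.0], [98.0, 288.0], [255.0, 307.0]][ WARN:0@0.732] global loadsave.cpp:1063 imwrite_ Unsupported depth image for selected encoder is fallbacked to CV_8U.
```

View pics/g2.png

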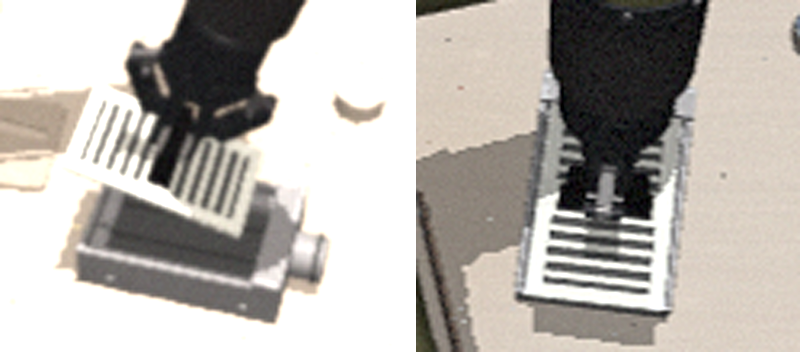

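The plate corners sit within a pixel or two of prediction in the side view, and the plate is over the box. Lower to just above the walls and check the sideways centring.

```bash
python3 -c "
from m import *
print(plate(52,20,16))"
```

```text
[-0.1296  0.      0.3789 -0.     -0.      0.    ]
```

>>> jog_arm(
  steps=[
    [-0.03,0,0.1,0,0,0,-1],
    [-0.06,0,0.2,0,0,0,-1],
    [-0.1,0,0.3,0,0,0,-1],
    [-0.13,0,0.379,0,0,0,-1],
    [-0.13,0,0.379,0,0,0,-1],
    [-0.13,0,0.379,0,0,0,-1],
    [-0.13,0,0.379,0,0,0,-1],
    [-0.13,0,0.379,0,0,0,-1],
    [-0.13,0,0.379,0,0,0,-1],
    [-0.13,0,0.379,0,0,0,-1],
  ],
)

```text
time_s: 10.3
position: [555.4, -7.6, 109.5]
tool_rot: [0.052, 0.989, 0.007, -0.139]
wrist_force: [0.1, 0.5, -2.1]
gripper_width: 12.9
```

Run:
```python
from m import *
did([-.13,0,.379,0,0,0]);state()
from plant import ctrl;import cv2
d=ctrl.get_image("side")["color"][:,:,::-1][170:250,285:375]
e=ctrl.get_image("top")["color"][:,:,::-1][150:240,290:360]
c=lambda a:cv2.resize(a,(int(a.shape[1]*450/a.shape[0]),450),interpolation=cv2.INTER_CUBIC)
print(c(d).shape,c(e).shape)
cv2.imwrite("pics/g3.png",np.hstack([c(d)[:, :450],c(e)]))
from h import proj
cs=np.array([[80,50,6-H],[80,-50,6-H],[-80,-50,6-H],[-80,50,6-H]])
p,r=load();X=p+(r*tool(0).inv()).apply(cs)
B=np.array([[65,62,50],[65,-62,50],[91,-62,50],[91,62,50],[-91,62,44],[-91,-62,44],[-85,56,44],[-85,-56,44]])*1.;w=R.from_euler("z",BOX[2]).apply(B)+[BOX[0],BOX[1],0]
for n,Y in(("plate",X),("box",w)):
  print(n,"side",((proj("side",Y)-[285,170])*5.625).round().tolist());print("top",((proj("top",Y)-[290,150])*5+[450,0]).round().tolist())
```

```text
t 10.3 meas [555.4  -7.6 109.5] cmd [555.4  -7.6 109.1] rotdiff deg [-0.01 -0.03  0.  ] F [ 0.1  0.5 -2.1] T [-0.11 -0.96  0.  ] w 12.9 q [ 0.28  0.19 -0.   -0.1  -1.63 -0.38]
(450, 506, 3) (450, 350, 3)
plate side [[378.0, 203.0], [336.0, 350.0], [31.0, 229.0], [88.0, 87.0]]
top [[536.0, 69.0], [732.0, 92.0], [705.0, 382.0], [495.0, 357.0]]
box side [[403.0, 198.0], [352.0, 381.0], [405.0, 392.0], [452.0, 207.0], [113.0, 148.0], [45.0, 324.0], [121.0, 158.0], [60.0, 317.0]]
top [[516.0, 48.0], [756.0, 76.0], [761.0, 28.0], [522.0, -0.0], [477.0, 350.0], [724.0, 379.0], [491.0, 340.0], [713.0, 366.0]]
```

View pics/g3.png

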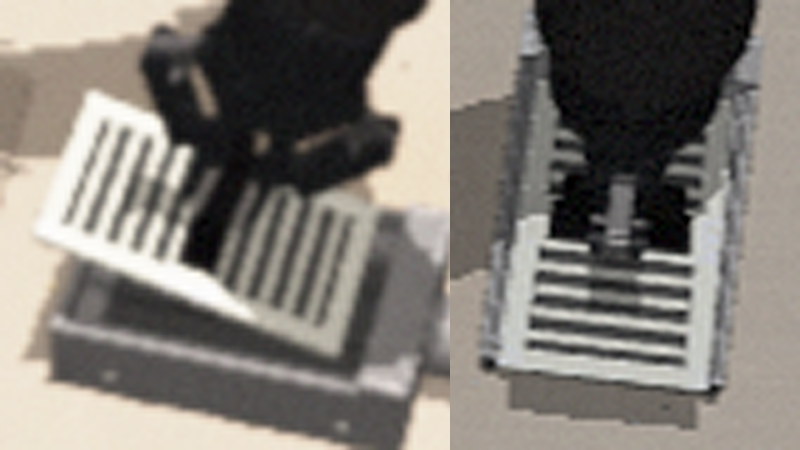

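Top crop: the plate's near edge spans columns 499–709 (mid 604) and the box's 481–720 (mid 600.5), so the plate is about 1.5 mm to the right. I'll correct by +1.5 mm in y and lower inside the walls.

```bash
python3 -c "
from m import *
a=plate(52,4,16,1.5);print(a)
print(plate(76,4,16,1.5)-a)"
```

```text
[-0.0437  0.015   0.1537 -0.     -0.      0.    ]
[-0.2307  0.     -0.0662  0.      0.      0.    ]
```

>>> jog_arm(
  steps=[
    [0,0.015,0,0,0,0,-1],
    [0,0.015,0,0,0,0,-1],
    [-0.011,0.015,0.038,0,0,0,-1],
    [-0.022,0.015,0.077,0,0,0,-1],
    [-0.033,0.015,0.115,0,0,0,-1],
    [-0.044,0.015,0.154,0,0,0,-1],
    [-0.044,0.015,0.154,0,0,0,-1],
    [-0.044,0.015,0.154,0,0,0,-1],
    [-0.044,0.015,0.154,0,0,0,-1],
    [-0.044,0.015,0.154,0,0,0,-1],
  ],
)

```text
time_s: 11.4
position: [555.6, -6.2, 93.5]
tool_rot: [0.052, 0.989, 0.007, -0.139]
wrist_force: [-0.5, 0.0, -1.7]
gripper_width: 13.3
```

```bash
python3 -c "
from m import *
did([-.044,.015,.154,0,0,0]);state()"
```

```text
t 11.4 meas [555.6  -6.2  93.5] cmd [555.5  -6.1  93.1] rotdiff deg [-0.   -0.03  0.  ] F [-0.5  0.  -1.7] T [-0.13 -0.97  0.04] w 13.3 q [ 0.28  0.2  -0.02 -0.1  -1.61 -0.38]
```

Free of contact. Slide forward under the lip.

>>> jog_arm(
  steps=[
    [-0.04,0,-0.011,0,0,0,-1],
    [-0.08,0,-0.022,0,0,0,-1],
    [-0.12,0,-0.034,0,0,0,-1],
    [-0.16,0,-0.045,0,0,0,-1],
    [-0.2,0,-0.057,0,0,0,-1],
    [-0.23,0,-0.066,0,0,0,-1],
    [-0.24,0,-0.069,0,0,0,-1],
    [-0.25,0,-0.072,0,0,0,-1],
    [-0.25,0,-0.072,0,0,0,-1],
    [-0.25,0,-0.072,0,0,0,-1],
  ],
)

```text
time_s: 12.4
position: [581.3, -8.9, 93.2]
tool_rot: [0.052, 0.989, 0.007, -0.139]
wrist_force: [0.8, 0.2, -2.5]
gripper_width: 13.2
```

```bash
python3 -c "
from m import *
did([-.25,0,-.072,0,0,0]);state()
print(plate(84,4,16,1.5))"
```

```text
t 12.4 meas [581.3  -8.9  93.2] cmd [581.4  -8.8  93.1] rotdiff deg [ 0. -0.  0.] F [ 0.8  0.2 -2.5] T [-0.08 -0.95 -0.01] w 13.2 q [ 0.27  0.27  0.05 -0.1  -1.62 -0.37]
[-0.0573 -0.     -0.0165 -0.     -0.      0.    ]
```

>>> jog_arm(
  steps=[
    [-0.01,0,-0.003,0,0,0,-1],
    [-0.02,0,-0.006,0,0,0,-1],
    [-0.03,0,-0.009,0,0,0,-1],
    [-0.04,0,-0.0115,0,0,0,-1],
    [-0.05,0,-0.0143,0,0,0,-1],
    [-0.06,0,-0.0172,0,0,0,-1],
    [-0.07,0,-0.02,0,0,0,-1],
    [-0.07,0,-0.02,0,0,0,-1],
    [-0.07,0,-0.02,0,0,0,-1],
    [-0.07,0,-0.02,0,0,0,-1],
  ],
)

```text
time_s: 13.4
position: [587.4, -9.5, 93.1]
tool_rot: [0.052, 0.989, 0.007, -0.141]
wrist_force: [-5.9, 1.0, 0.2]
gripper_width: 13.1
```

```bash
python3 -c "
from m import *
did([-.07,0,-.02,0,0,0]);state()"
```

```text
t 13.4 meas [587.4  -9.5  93.1] cmd [588.6  -9.6  93.1] rotdiff deg [0.02 0.18 0.  ] F [-5.9  1.   0.2] T [ 0.44  1.12 -0.23] w 13.1 q [ 0.27  0.29  0.08 -0.1  -1.62 -0.36]
```

Contact with the far wall (−5.9 N in x), within 0.8 mm of where predicted. Back off to 80 mm and swing down about the hooked edge.

```bash
sed -i 's/BOX=\[569.5/BOX=[570.2/' m.py; python3 -c "
from m import *
for x,z,t in [(81,3,16),(80,2,16),(80,1.5,14),(80,1,11.5),(80,1,9),(80,1,6.5),(80,1,4),(80,1,4),(80,1,4),(80,1,4)]: print(plate(x,z,t,1.5).tolist())"
```

```text
[0.0321, 0.0007, 0.0194, -0.0, -0.0, 0.0]
[0.039, 0.0007, 0.0318, -0.0, -0.0, 0.0]
[0.0506, 0.0007, 0.0648, -0.0, -0.0112, 0.0]
[0.064, 0.0007, 0.1054, -0.0, -0.025, 0.0]
[0.0773, 0.0007, 0.1418, -0.0, -0.0389, 0.0]
[0.0889, 0.0007, 0.1787, -0.0, -0.0528, 0.0]
[0.099, 0.0007, 0.2162, -0.0, -0.0667, 0.0]
[0.099, 0.0007, 0.2162, -0.0, -0.0667, 0.0]
[0.099, 0.0007, 0.2162, -0.0, -0.0667, 0.0]
[0.099, 0.0007, 0.2162, -0.0, -0.0667, 0.0]
```

>>> jog_arm(
  steps=[
    [0.032,0,0.019,0,0,0,-1],
    [0.039,0,0.032,0,0,0,-1],
    [0.051,0,0.065,0,-0.011,0,-1],
    [0.064,0,0.105,0,-0.025,0,-1],
    [0.077,0,0.142,0,-0.039,0,-1],
    [0.089,0,0.179,0,-0.053,0,-1],
    [0.099,0,0.216,0,-0.0667,0,-1],
    [0.099,0,0.216,0,-0.0667,0,-1],
    [0.099,0,0.216,0,-0.0667,0,-1],
    [0.099,0,0.216,0,-0.0667,0,-1],
  ],
)

```text
time_s: 14.4
position: [573.6, -8.0, 75.4]
tool_rot: [0.052, 0.998, 0.002, -0.035]
wrist_force: [-0.2, -0.0, -2.5]
gripper_width: 13.1
```

Run:
```python
from m import *
did([.099,0,.216,0,-.0667,0]);state()
for z,t in [(.5,2),(0,0),(-.5,0)]: print(plate(80,z,t,1.5).tolist())
from plant import ctrl;import cv2
d=ctrl.get_image("side")["color"][:,:,::-1][170:250,285:375]
e=ctrl.get_image("top")["color"][:,:,::-1][150:240,290:360]
c=lambda a:cv2.resize(a,(int(a.shape[1]*450/a.shape[0]),450),interpolation=cv2.INTER_CUBIC)
cv2.imwrite("pics/g4.png",np.hstack([c(d)[:, :450],c(e)]))
```

```text
t 14.4 meas [573.6  -8.   75.4] cmd [573.2  -8.   75.1] rotdiff deg [0.   0.01 0.01] F [-0.2 -0.  -2.5] T [-0.06 -0.26  0.01] w 13.1 q [ 0.32  0.08 -0.19 -0.03 -1.36 -0.42]
[0.0126, 0.0007, 0.0333, -0.0, -0.0111, 0.0]
[0.0243, 0.0007, 0.0669, -0.0, -0.0222, 0.0]
[0.0239, 0.0007, 0.0719, -0.0, -0.0222, 0.0]
```

View pics/g4.png

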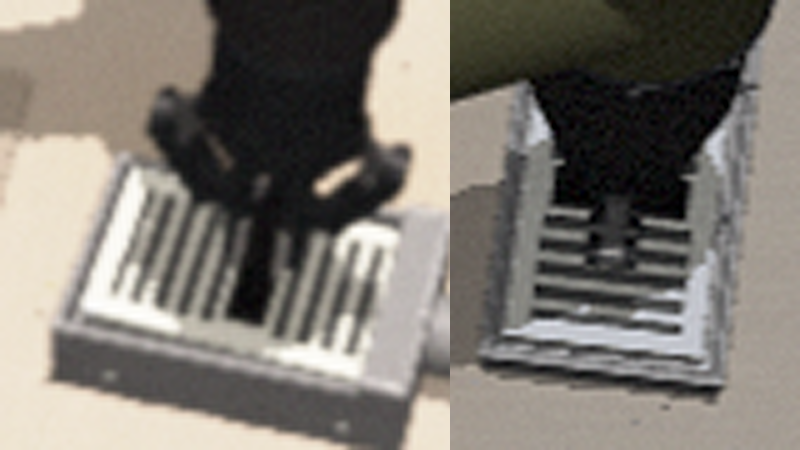

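Both views show the plate inside the walls with its far edge under the lip. The side crop shows the lip covering its far edge at columns 370–395. The near wall shows a small gap. Finish lowering, with a slight press, then release.

>>> jog_arm(
  steps=[
    [0.006,0,0.017,0,-0.0055,0,-1],
    [0.0126,0,0.033,0,-0.0111,0,-1],
    [0.018,0,0.05,0,-0.0165,0,-1],
    [0.0243,0,0.067,0,-0.0222,0,-1],
    [0.024,0,0.073,0,-0.0222,0,-1],
    [0.024,0,0.073,0,-0.0222,0,-1],
    [0.024,0,0.073,0,-0.0222,0,-1],
    [0.024,0,0.073,0,-0.0222,0,-1],
    [0.024,0,0.073,0,-0.0222,0,-1],
    [0.024,0,0.073,0,-0.0222,0,-1],
  ],
)

```text
time_s: 15.5
position: [570.4, -7.8, 68.6]
tool_rot: [0.052, 0.999, -0.0, -0.0]
wrist_force: [-4.1, -0.6, 5.4]
gripper_width: 13.2
```

```bash
python3 -c "
from m import *
did([.024,0,.073,0,-.0222,0]);state()"
```

```text
t 15.5 meas [570.4  -7.8  68.6] cmd [570.3  -7.7  68. ] rotdiff deg [ 0.01 -0.    0.  ] F [-4.1 -0.6  5.4] T [0.22 1.35 0.11] w 13.2 q [ 0.34  0.02 -0.28  0.   -1.27 -0.44]
```

Height 68.6 mm is exactly the seated value, with 5 N upward. Release partly, then retreat straight up.

>>> jog_arm(
  steps=[
    [0,0,-0.003,0,0,0,-1],
    [0,0,-0.006,0,0,0,-1],
    [0,0,-0.006,0,0,0,-0.2],
    [0,0,-0.006,0,0,0,-0.2],
    [0,0,-0.006,0,0,0,-0.2],
    [0,0,-0.006,0,0,0,-0.2],
    [0,0,-0.006,0,0,0,-0.2],
    [0,0,-0.006,0,0,0,-0.2],
    [0,0,-0.03,0,0,0,-0.2],
    [0,0,-0.06,0,0,0,-0.2],
  ],
)

```text
time_s: 16.5
position: [570.2, -7.8, 74.1]
tool_rot: [0.052, 0.999, -0.0, -0.0]
wrist_force: [0.5, -0.2, -0.5]
gripper_width: 34.0
```

>>> jog_arm(
  steps=[
    [0,0,-0.1,0,0,0,-0.2],
    [0,0,-0.25,0,0,0,-0.2],
    [0,0,-0.45,0,0,0,-0.2],
    [0,0,-0.7,0,0,0,-0.2],
    [0,0,-1,0,0,0,-0.2],
    [0.3,0,-1,0,0,0,-0.2],
    [0.6,0,-1,0,0,0,-0.2],
    [1,0,-1,0,0,0,-0.2],
    [1,0,-1,0,0,0,-0.2],
    [1,0,-1,0,0,0,-0.2],
  ],
)

```text
time_s: 17.5
position: [471.0, 2.9, 176.2]
tool_rot: [0.052, 0.999, 0.001, 0.002]
wrist_force: [1.3, -0.6, 0.0]
gripper_width: 34.4
```

Run:
```python
from m import *
did([0,0,-.06,0,0,0]);did([1,0,-1,0,0,0]);state()
from plant import ctrl;import cv2
d=ctrl.get_image("side")["color"][:,:,::-1][170:250,285:375]
e=ctrl.get_image("top")["color"][:,:,::-1][150:240,290:360]
c=lambda a:cv2.resize(a,(int(a.shape[1]*450/a.shape[0]),450),interpolation=cv2.INTER_CUBIC)
cv2.imwrite("pics/g5.png",np.hstack([c(d)[:, :450],c(e)]))
```

```text
t 17.5 meas [471.    2.9 176.2] cmd [470.9   2.8 174. ] rotdiff deg [-0.09 -0.21 -0.05] F [ 1.3 -0.6  0. ] T [-0.02 -0.04  0.  ] w 34.4 q [ 0.44 -0.31 -0.38  0.   -1.5  -0.54]
```

View pics/g5.png

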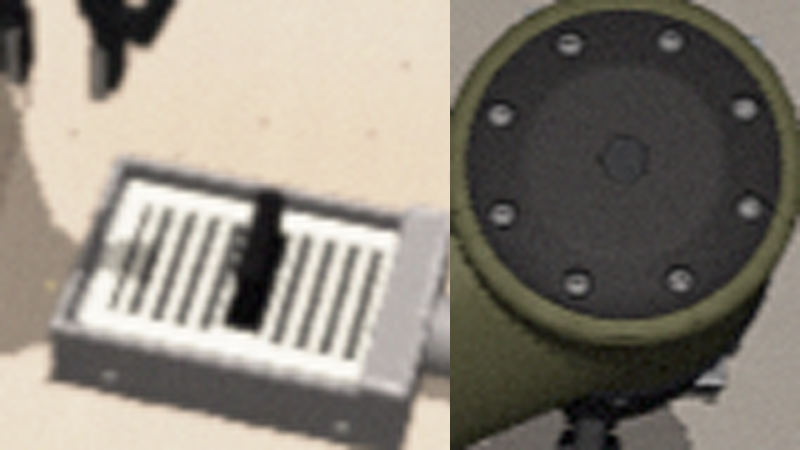

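The side crop shows the plate flat inside all the walls with its far edge under the lip, and the gripper clear. Hold one second, then hand in.

>>> jog_arm(
  steps=[
    [0,0,0,0,0,0,-0.2],
    [0,0,0,0,0,0,-0.2],
    [0,0,0,0,0,0,-0.2],
    [0,0,0,0,0,0,-0.2],
    [0,0,0,0,0,0,-0.2],
    [0,0,0,0,0,0,-0.2],
    [0,0,0,0,0,0,-0.2],
    [0,0,0,0,0,0,-0.2],
    [0,0,0,0,0,0,-0.2],
    [0,0,0,0,0,0,-0.2],
  ],
)

```text
time_s: 18.6
position: [470.9, 2.8, 174.1]
tool_rot: [0.052, 0.999, -0.0, -0.0]
wrist_force: [0.0, 0.0, 0.3]
gripper_width: 34.3
```

```bash
python3 -c "
from m import *
state()
from plant import ctrl
ctrl.job_done()"
```

```text
t 18.6 meas [470.9   2.8 174.1] cmd [470.9   2.8 174. ] rotdiff deg [ 0. -0.  0.] F [0.  0.  0.3] T [-0.   -0.    0.05] w 34.3 q [ 0.44 -0.31 -0.38  0.   -1.5  -0.54]
the job is handed in; nothing more can be done
```

The slotted filter plate is back in the inlet box. I gripped it by its black bar, tilted it 16°, slid its far edge under the lip until it touched the far wall, backed off about 4 mm, then lowered the near edge and let go.

**Last checks:**
- With the plate level, the tool stood at 68.6 mm, the height expected for a seated plate. The seat pushed back with about 5 N.
- That reading also showed about 4 N along x, so the plate may be lightly touching an end. The force was gone after release.
- The final side picture shows the plate flat inside the walls, under the lip, with the gripper clear.
- The final top picture was blocked by the arm, so only the side view confirms the end state.

I did not touch the blanking plate. I handed the job in at 18.6 s with the arm at rest; the largest wrist force I read was about 8 N.

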